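# Reset a contour gauge with the fingertips

## Robot

A 7-joint arm with a two-finger parallel gripper is mounted at the origin on the work surface; the furniture and walls round the work are solid. World frame = base frame: x ahead of the robot, y to its left, z up, the work surface at z = 0. Lengths are in m, angles in rad, forces in N, time in s.
With the tool pointing down it reaches from about 0.4 to 0.85 m from the base axis. Payload 4.5 kg.
Tool frame: the origin (TCP) lies on the centre line of the jaws, within the pads' length; the fingertips stand r.tips_ahead ahead of it and the grasp point (between the pads) is the TCP (r.tips_ahead is the distance from the TCP to the fingertips, in m); z points along the fingers, y is the direction in which the jaws open and shut (so a half turn about z gives the same grasp; the last joint's range is limited). The gripper opens to 88 mm and grips with 3 to 60 N. Pads are 18 mm wide; open, the fingers measure 123 mm over their backs; the gripper's body (75 mm by 187 mm) begins 45 mm behind the grasp point.
Start: joints at [-1.266, 0.689, -0.195, 1.565, 0.157, 0.902, -0.215], TCP at [0.167, 0.602, 0.258] pointing down, gripper open.
Joint ranges: [-3.01, 3.01], [-0.46, 2.08], [-1.47, 1.51], [0.13, 2.56], [-1, 4.14], [0.04, 2.09], [-2.66, 2.66]. Speed limits (rad/s): [2.57, 2.57, 3.14, 3.14, 3.14, 3.14, 3.14].

## Interface

Orientations are given as a unit quaternion [x, y, z, w].
In Python, from plant import r gives the robot as it stands.
- The arm moves only by the shell command python3 -m inch 'ROWS' [FORCE]. ROWS is JSON, a list of rows, each a list of 5 numbers: the shift along the world's x, y, z in units of 25 mm (1.0 is 25 mm), then the turn about the world's z in units of 6 degrees (1.0 is 6 degrees), then the finger opening in mm, from 0 to 88.1. A call has 1 to 5 rows; each row shifts and turns the commanded pose from where the row before left it; what a row does not reach is not made up. A row lasts 1/10 s, in which the tool goes at most 50 mm and 8.59 degrees, less where a joint would pass 70% of its speed; a pose out of reach is approached as far as the arm can. A call is refused whole if a number of a shift passes 1 or a number of a turn 1, either way. A call with a gripper value outside its range is refused whole. The fingers move at their own pace and stop on an object; FORCE is the grip in N (left out, the last holds). Time passes only in rows, so rows that do not move let the fingers close. It gives the time, the measured TCP pose, the force and the opening at its end, in the units of the state.
- r.get_state(): the state, without advancing time (a new reading comes with each control period).
- r.snapshot(name): name is "side" or "top"; returns a dict with "pixels" (384x512x3 uint8, red, green, blue), "range_z" (384x512 float32, m along the optical axis (not along the pixel's ray), 0 where there is no reading), "K" (3x3 intrinsics, pixels), "position" and "attitude" of the camera in the world. Camera axes: x right, y up, looking along -z (the intrinsics and any distortion apply to the point x, -y, -z); pixel columns grow to the right and rows downward; lengths in m; the calibration is good to about 2 mm. A picture is of the moment at which its call begins.
- r.finish_job(): hands the job in, once; it reports no verdict.
The state is a dict: "clock": time; "q": joint angles; "qd": joint speeds; "joint_torque": joint torques, N m; "tool_pos": TCP position; "eef_rot": TCP orientation; "contact_force": force on the tool from outside, world axes, zero at the start; "moment": the same for the moment, N m; "opening": opening from 0.0 (shut) to 1.0 (fully open).
Only numpy, scipy, OpenCV 4.12 (cv2) and the standard library are available. Lean on these libraries where they do the work, as an engineer would, in place of code of your own. Each camera call takes 0.05 s, during which the arm holds its last target. There are 200 camera calls.

## Task

Reset the contour gauge: with the fingertips, trace along the row of yellow leaves from the red end to the grey end, gently pressing them down in that order until all ten are fully home. Only touch: do not lift anything, do not shove the gauge about or lean on it hard, and leave everything else where it is.

Things in the scene. Friction and masses are not known exactly. Their poses are not given: they have to be found in the camera images.
- gauge: Contour gauge standing upright, loose on the table, on its heavy steel foot (about 2.4 kg, foot 86 x 176 x 12 mm). Origin: centre of the foot's underside, on the table. Its z is up; its y runs along the row of leaves, from the RED end block (foot painted red beside it) towards the GREY end block. Two grey clamp bars, 30 mm apart over their outer faces, hold the leaves between them; bars and end blocks top out 70 mm above the table.
- row_first (a point): Point on the gauge above its foot, 73 mm above the table: the middle of the top of the first leaf (next to the RED end block) when that leaf is fully home. It belongs to the gauge and does not move with the leaf.
- row_last (a point): The same for the tenth and last leaf, next to the GREY end block; 126 mm from row_first along the gauge's y.
- leaf0 (a joint): First leaf at the red end. All ten are alike: yellow plastic, 12.4 mm wide along the row, 9 mm thick, top rounded over along the row (radius 6.2 mm), 14 mm apart. Value = metres above home: 0 = on its stop, top 3 mm above the clamp bars, 73 mm above the table; 0.010 = 10 mm higher.
- leaf1 (a joint): Second leaf from the red end, like leaf0. Value: metres above home. The leaves slide straight up and down with no spring, about 1.2 N of friction each, and stay where left; pushed from the side a leaf jams and the whole gauge slides; at the start each stands out 6 to 20 mm, neighbours at different heights.
- leaf2 (a joint): Third leaf from the red end, like leaf0. Value: metres above home. A finger that rubs upward along the side of a standing leaf may drag it up; an upper stop ends that 21 mm above home.
- leaf3 (a joint): Leaf 4 of 10 counted from the red end, like leaf0. Value: metres above home (0 = home).
- leaf4 (a joint): Leaf 5 of 10 counted from the red end, like leaf0. Value: metres above home (0 = home).
- leaf5 (a joint): Leaf 6 of 10 counted from the red end, like leaf0. Value: metres above home (0 = home).
- leaf6 (a joint): Leaf 7 of 10 counted from the red end, like leaf0. Value: metres above home (0 = home).
- leaf7 (a joint): Leaf 8 of 10 counted from the red end, like leaf0. Value: metres above home (0 = home).
- leaf8 (a joint): Leaf 9 of 10 counted from the red end, like leaf0. Value: metres above home (0 = home).
- leaf9 (a joint): Leaf 10 of 10 counted from the red end, like leaf0. Value: metres above home (0 = home).
- sand_block: Grey sanding block, 62 x 120 x 48 mm; origin at the centre of its underside. A bystander: to be left where it is.
- mesh_tape: Roll of blue mesh tape lying flat, 93 x 100 x 49 mm; origin at the centre of its underside. A bystander: to be left where it is.
- pencil: Yellow carpenter's pencil lying flat, 13 x 160 x 8 mm; origin at the centre of its underside. A bystander: to be left where it is.
- tape_measure: Yellow and black tape measure standing on its base, 39 x 80 x 62 mm; origin at the centre of its underside. A bystander: to be left where it is.
- filler_cup: White plastic cup with a stirring stick standing in it, 72 x 73 x 136 mm; origin at the centre of its underside. A bystander: to be left where it is.

How it is judged:
By the outcome, as a careful person would: the job done as asked, in the order asked, and still so for the second after the job is handed in, with the robot touching nothing.
It also fails if it takes over 48 s, if anything falls off the work surface, if the arm or the gripper's body presses on something with over 40 N, if the wrist force passes 120 N, or if a joint passes its speed limit or range.

## Working session

There is one attempt and no reset: what is moved stays moved. The work goes in short steps, Python scripts to look and compute and a shell command to move; the robot and the scene stay as the last step left them, time stands still between calls to the robot, and variables do not carry over. Pictures are saved under pics/ and viewed, about 8 in all and at most 12, crops included, and the job is handed in when it is done.

```bash
mkdir -p pics; ls; cat > h.py <<'E'
import numpy as np, cv2
from plant import r
from scipy.spatial.transform import Rotation as R
def rot(a):
    a=np.array(a); return a if a.shape==(3,3) else R.from_quat(a).as_matrix()
def cloud(s):
    z=s["range_z"]; K=s["K"]; v,u=np.mgrid[:z.shape[0],:z.shape[1]]
    p=np.stack([(u-K[0,2])/K[0,0]*z,-(v-K[1,2])/K[1,1]*z,-z],-1)
    return p@rot(s["attitude"]).T+np.array(s["position"])
def snap(n):
    s=r.snapshot(n); return s,cloud(s)
E
python3 - <<'E'
from h import *
st=r.get_state(); print({k:np.round(v,3) for k,v in st.items()}, r.tips_ahead)
for n in("top","side"):
    s,p=snap(n); print(n,s["position"],s["attitude"],s["K"],[k for k in s])
    np.savez(n+"0.npz",px=s["pixels"],p=p)
    cv2.imwrite(f"pics/{n}0.png",s["pixels"][...,::-1])
E
```

```text
pics
{'clock': np.float64(0.0), 'q': array([-1.266,  0.69 , -0.195,  1.566,  0.157,  0.902, -0.215]), 'qd': array([-0.001,  0.002, -0.001, -0.   ,  0.002, -0.002,  0.001]), 'joint_torque': array([-0.0000e+00, -5.2756e+01, -1.2670e+00, -1.5343e+01, -5.3000e-02,
        7.0000e-03,  0.0000e+00]), 'tool_pos': array([0.167, 0.602, 0.257]), 'eef_rot': array([ 0.135,  0.991, -0.001, -0.   ]), 'contact_force': array([ 0.289, -0.78 ,  0.663]), 'moment': array([ 0.001,  0.027, -0.044]), 'opening': np.float64(1.001)} 0.019
top [0.1702607  0.01705455 1.67457418] [ 0.05060057 -0.06311561 -0.69885472  0.71067438] [[499.69569397   0.         247.31788522]
 [  0.         499.69569397 190.01886963]
 [  0.           0.           1.        ]] ['pixels', 'range_z', 'K', 'position', 'attitude']
side [ 0.42557226 -1.07934353  0.55853362] [ 0.5464172   0.00706493 -0.00778046  0.83744719] [[389.20285676   0.         253.29717492]
 [  0.         389.20285676 193.8141562 ]
 [  0.           0.           1.        ]] ['pixels', 'range_z', 'K', 'position', 'attitude']
```

View pics/top0.png

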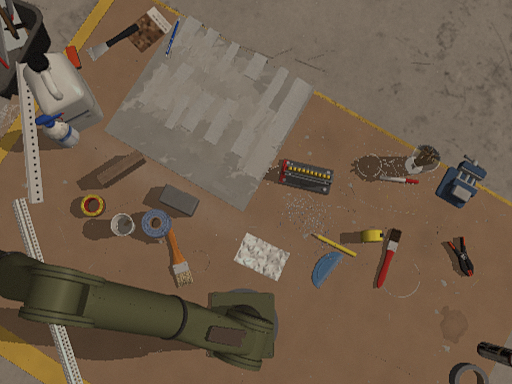

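View pics/side0.png

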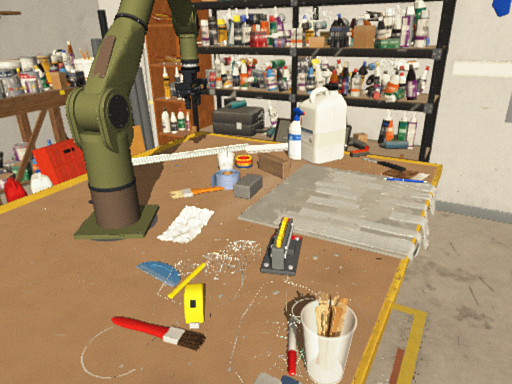

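The top view shows the gauge at about (305,177), with the arm off to the left. The side view shows it at about (283,245). Next I'll crop in and take measurements.

```bash
python3 - <<'E'
from h import *
d=np.load("top0.npz"); px,p=d["px"],d["p"]
e=np.load("side0.npz"); qx,q=e["px"],e["p"]
a=cv2.resize(px[150:205,265:345],None,fx=9,fy=9,interpolation=cv2.INTER_CUBIC)
b=cv2.resize(qx[205:285,250:315],None,fx=6,fy=6,interpolation=cv2.INTER_CUBIC)
c=np.zeros((a.shape[0]+0,800,3),np.uint8); 
cv2.imwrite("pics/ca.png",a[...,::-1]); cv2.imwrite("pics/cb.png",b[...,::-1])
for P,X,n in((p,px,'top'),(q,qx,'side')):
    hsv=cv2.cvtColor(X,cv2.COLOR_RGB2HSV).astype(int)
    roi=np.zeros(P.shape[:2],bool)
    if n=='top': roi[155:200,270:340]=1
    else: roi[210:280,255:310]=1
    yel=roi&(hsv[...,0]>20)&(hsv[...,0]<36)&(hsv[...,1]>140)&(hsv[...,2]>90)
    red=roi&((hsv[...,0]<6)|(hsv[...,0]>174))&(hsv[...,1]>130)
    print(n,yel.sum(),P[yel].mean(0).round(3),red.sum(),P[red].mean(0).round(3), P[roi&(P[...,2]>.05)].mean(0).round(3))
    m=roi&(P[...,2]>.008)&(P[...,2]<.1); 
    rc=cv2.minAreaRect((P[m][:,:2]*1000).astype(np.float32)); print('rect',rc)
    m=roi&(P[...,2]>.06)
    pts=P[m]; c0=pts[:,:2].mean(0); u,s,vt=np.linalg.svd(pts[:,:2]-c0); ax=vt[0]*(-1 if vt[0,1]>0 else 1); t=(pts[:,:2]-c0)@ax
    print('axis',ax,np.degrees(np.arctan2(*ax[::-1])),'extent',t.min(),t.max(),'c',c0+ax*(t.min()+t.max())/2)
    ty=(P[yel][:,:2]-c0)@ax; print('yellow t',ty.min().round(4),ty.max().round(4))
    for k in np.arange(ty.min(),ty.max(),.007):
        s_=(ty>=k)&(ty<k+.007)
        if s_.any(): print(round(k*1e3),s_.sum(),(P[yel][s_][:,2].max()*1e3).round(1),end=' | ')
    print()
# floor check & others heights near route
m=(p[...,2]>.03)&(p[...,0]>.2)&(p[...,0]<.9)&(abs(p[...,1])<.5)
n,l,s,_=cv2.connectedComponentsWithStats(m.astype(np.uint8))
for i in range(1,n):
    if s[i,4]>15: w=p[l==i]; print(s[i],w.min(0).round(3),w.max(0).round(3))
E
```

```text
top 92 [ 0.492 -0.208  0.084] 91 [ 0.506 -0.129  0.03 ] [ 0.481 -0.203  0.105]
rect ((489.9261169433594, -200.91018676757812), (152.34628295898438, 230.05404663085938), 1.0910859107971191)
axis [ 0.58891547 -0.80819464] -53.9199156927694 extent -0.3603074613477376 0.07336788746783716 c [ 0.3970667  -0.08597522]
yellow t -0.0358 0.0602
-36 7 86.1 | -29 6 89.8 | -22 6 85.0 | -15 6 90.0 | -8 9 98.4 | -1 7 93.5 | 6 7 89.7 | 13 7 90.1 | 20 9 91.9 | 27 6 88.1 | 34 5 87.4 | 41 7 90.3 | 48 8 88.5 | 55 2 88.8 | 
side 170 [ 0.491 -0.231  0.081] 35 [ 0.526 -0.138  0.018] [ 0.49  -0.264  0.086]
rect ((501.4694519042969, -132.90298461914062), (342.7270812988281, 171.36427307128906), 86.5640869140625)
axis [-0.08771346 -0.99614575] -95.03207770866254 extent -0.14257517106468573 0.8136957713673879 c [ 0.45962083 -0.60235615]
yellow t -0.1226 0.8137
-123 2 78.6 | -116 7 82.2 | -109 4 83.0 | -102 4 86.2 | -95 12 86.0 | -88 1 69.5 | -81 17 90.2 | -74 3 85.9 | -67 11 88.5 | -60 6 80.6 | -53 10 87.1 | -46 6 84.2 | -39 14 86.0 | -32 7 83.7 | -25 9 83.3 | -18 4 84.6 | -11 17 86.6 | -4 3 83.2 | 3 27 84.9 | 10 5 77.0 | 808 1 558.5 | 
[ 78  85  25  36 362] [0.665 0.485 0.032] [0.719 0.5   0.255]
[ 97 150  48  38 678] [0.439 0.334 0.03 ] [0.558 0.482 0.078]
[282 164  52  22 618] [ 0.457 -0.291  0.03 ] [ 0.522 -0.124  0.098]
[159 185  40  31 694] [0.349 0.152 0.03 ] [0.448 0.281 0.057]
[ 92 195  12  22 119] [0.341 0.463 0.03 ] [0.411 0.499 0.045]
[141 209  30  29 583] [0.275 0.24  0.03 ] [0.367 0.333 0.059]
[111 214  24  23 426] [0.274 0.35  0.032] [0.345 0.422 0.137]
[361 230  23  13 248] [ 0.27  -0.458  0.03 ] [ 0.311 -0.388  0.069]
[234 233  17  29 151] [ 0.203 -0.021  0.03 ] [0.294 0.03  0.045]
```

View pics/ca.png

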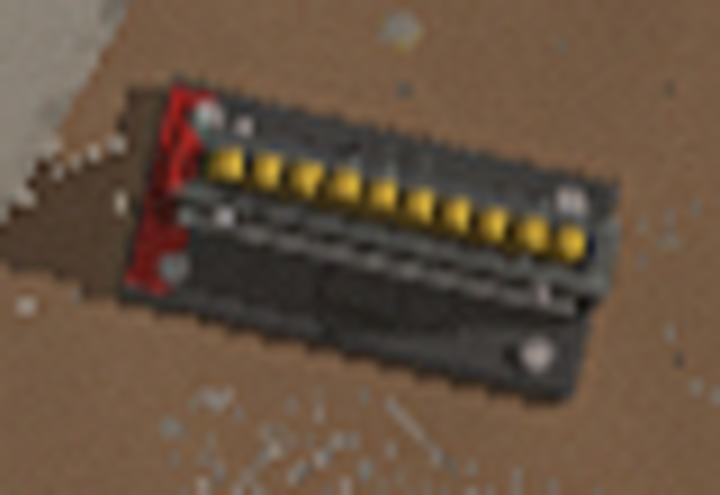

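View pics/cb.png

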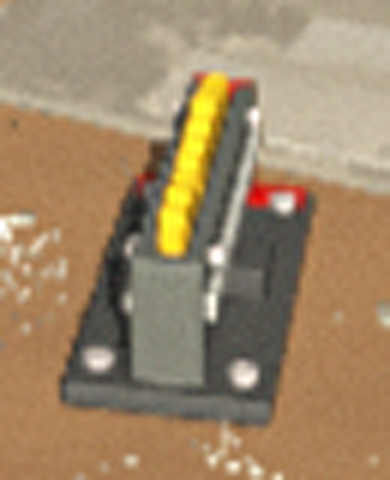

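The top crop runs from leaf 0 at (230,165) to leaf 9 at (571,242), with the red end on the left. The side crop has leaf 9 at the near end, (172,230), and the red end at the back, (213,90). I'll fit the row from both views.

```bash
python3 - <<'E'
from h import *
from scipy.optimize import least_squares
def ray(s,uv,z):
    K=s["K"]; d=np.array([(uv[0]-K[0,2])/K[0,0],-(uv[1]-K[1,2])/K[1,1],-1]); d=rot(s["attitude"])@d
    o=np.array(s["position"]); return o+d*(z-o[2])/d[2]
s,p=snap("top")
a=ray(s,(265+230/9,150+165/9),.082); b=ray(s,(265+571/9,150+242/9),.082)
print(a.round(4),b.round(4),np.linalg.norm(b-a),np.degrees(np.arctan2(b[1]-a[1],b[0]-a[0])))
s2,p2=snap("side")
for z in(.08,.088): print('side',ray(s2,(250+213/6,205+90/6),z).round(4),ray(s2,(250+172/6,205+230/6),z).round(4))
roi=np.zeros(p.shape[:2],bool); roi[152:198,272:338]=1
near=roi&(abs(p[...,0]-.495)<.09)&(abs(p[...,1]+.205)<.13)
for lo,hi in((.008,.016),(.06,.1)):
    m=near&(p[...,2]>lo)&(p[...,2]<hi); 
    m=cv2.morphologyEx(m.astype(np.uint8),cv2.MORPH_OPEN,np.ones((2,2)))>0
    (c,wh,an)=cv2.minAreaRect((p[m][:,:2]*1000).astype(np.float32)); print(lo,m.sum(),np.round(c,1),np.round(wh,1),round(an,2))
m=near&(p[...,2]<.1)
fl=near&(p[...,2]<.006); print('table z',np.median(p[fl][:,2]))
hd=near&(p[...,2]>.06); print('hist',np.histogram(p[hd][:,2],np.arange(.06,.104,.004)))
print(r.get_state()["clock"])
E
```

```text
[ 0.5033 -0.149   0.082 ] [ 0.4773 -0.2725  0.082 ] 0.12622734375374048 -101.9030668584833
side [ 0.5057 -0.1677  0.08  ] [ 0.48   -0.2853  0.08  ]
side [ 0.5043 -0.183   0.088 ] [ 0.4791 -0.2986  0.088 ]
0.008 266 [ 497.  -190.7] [224.4  98. ] 72.41
0.06 478 [381.8 -98.4] [151.9 457.5] 43.01
table z -0.0005417764570201378
hist (array([ 37, 122, 122,  77,  35,  36,  35,  18,   3,   0]), array([0.06 , 0.064, 0.068, 0.072, 0.076, 0.08 , 0.084, 0.088, 0.092,
       0.096, 0.1  ]))
0.2
```

```bash

python3 -m inch '[[1,-1,0,-0.96,60],[1,-1,0,-0.96,40],[1,-1,0,-0.96,20],[1,-1,0,-0.96,0],[1,-1,0,-0.96,0]]' 20
python3 -m inch '[[1,-1,0,-0.96,0],[1,-1,0,-0.96,0],[1,-1,0,-0.96,0],[1,-1,0,-0.96,0],[1,-1,0,-0.96,0]]'
python3 -m inch '[[0.2,-1,0,-0.96,0],[0.2,-1,0,-0.96,0],[0.2,-1,0,-0.96,0],[0.2,-1,0,-0.96,0],[0.2,-1,0,-0.96,0]]'
python3 -m inch '[[0.2,-1,0,0,0],[0.2,-1,0,0,0],[0.2,-1,0,0,0],[0.2,-1,0,0,0],[0.2,-1,0,0,0]]'
python3 -m inch '[[0.2,-1,0,0,0],[0.2,-1,0,0,0],[0.2,-1,0,0,0],[0.2,-1,0,0,0],[0.2,-1,0,0,0]]'
```

```text
clock: 0.7
tool_pos: [0.293, 0.4761, 0.2577]
eef_rot: [0.379, 0.925, -0.0, 0.0]
contact_force: [0.7, 1.3, 0.5]
opening: 0.57
clock: 1.2
tool_pos: [0.418, 0.3511, 0.2577]
eef_rot: [0.597, 0.802, 0.0, -0.0]
contact_force: [-0.2, -0.0, 0.8]
opening: 0.116
clock: 1.7
tool_pos: [0.4423, 0.2262, 0.2577]
eef_rot: [0.778, 0.628, 0.0, -0.0]
contact_force: [0.1, 0.2, 0.1]
opening: 0.005
clock: 2.2
tool_pos: [0.4673, 0.1009, 0.2577]
eef_rot: [0.777, 0.629, 0.0, 0.0]
contact_force: [0.1, 0.0, 0.5]
opening: 0.008
clock: 2.7
tool_pos: [0.4922, -0.0242, 0.2577]
eef_rot: [0.777, 0.629, 0.0, -0.0]
contact_force: [0.8, 0.4, 0.7]
opening: 0.004
```

```bash

python3 -m inch '[[0.1,-0.97,0,0,0],[0.1,-0.97,0,0,0],[0.1,-0.97,-0.5,0,0],[0.1,-0.97,-0.8,0,0],[0.1,-0.97,-0.9,0,0]]'
python3 -m inch '[[0,0,-1,0,0],[0,0,-1,0,0],[0,0,-0.8,0,0],[0,0,0,0,0]]'
python3 - <<'E'
from h import *
st=r.get_state(); print(st["tool_pos"],st["contact_force"])
s,p=snap("top"); s2,p2=snap("side")
a=cv2.resize(s["pixels"][130:220,240:350],None,fx=4,fy=4); b=cv2.resize(s2["pixels"][185:275,235:325],None,fx=4,fy=4)
c=np.hstack([a,b]); cv2.imwrite("pics/h1.png",c[...,::-1])
E
```

```text
clock: 3.2
tool_pos: [0.505, -0.1454, 0.2025]
eef_rot: [0.777, 0.629, 0.001, 0.001]
contact_force: [0.5, -0.1, 0.2]
opening: 0.005
clock: 3.6
tool_pos: [0.503, -0.1439, 0.1306]
eef_rot: [0.777, 0.629, -0.001, -0.002]
contact_force: [-0.1, -0.2, 0.3]
opening: 0.011
[ 0.50296156 -0.14393076  0.13059281] [-0.09125046 -0.17235533  0.3012287 ]
```

View pics/h1.png

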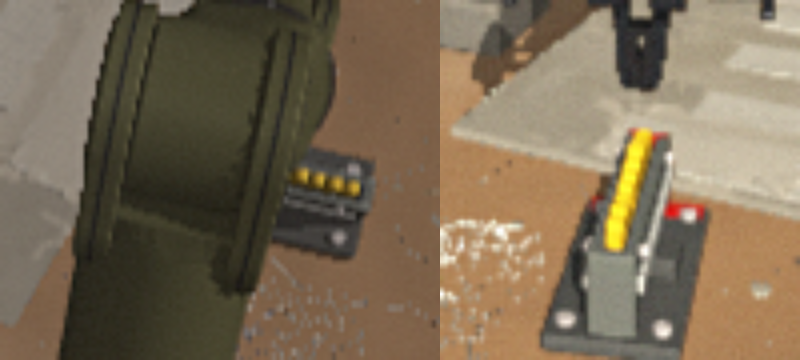

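The side view has the closed fingertips at (641,88), directly over leaf 0 at (641,135), so they are lined up across the row. I'll descend slowly and watch the force.

```bash

python3 -m inch '[[0,0,-0.3,0,0],[0,0,-0.2,0,0],[0,0,0,0,0]]'
python3 -m inch '[[0,0,-0.1,0,0],[0,0,-0.1,0,0]]'
python3 -m inch '[[0,0,-0.1,0,0],[0,0,-0.1,0,0]]'
python3 -m inch '[[0,0,-0.1,0,0],[0,0,-0.1,0,0]]'
python3 -m inch '[[0,0,-0.1,0,0],[0,0,-0.1,0,0]]'
```

```text
clock: 4.0
tool_pos: [0.5046, -0.1439, 0.1201]
eef_rot: [0.777, 0.63, -0.0, -0.0]
contact_force: [0.2, 0.1, 0.6]
opening: 0.003
clock: 4.2
tool_pos: [0.5049, -0.1441, 0.1153]
eef_rot: [0.777, 0.63, 0.0, 0.0]
contact_force: [-0.1, -0.8, -0.2]
opening: 0.009
clock: 4.4
tool_pos: [0.5047, -0.144, 0.1101]
eef_rot: [0.777, 0.63, 0.0, 0.0]
contact_force: [-0.2, -0.2, -0.2]
opening: 0.009
clock: 4.6
tool_pos: [0.5047, -0.144, 0.105]
eef_rot: [0.777, 0.63, 0.0, 0.0]
contact_force: [0.2, -0.3, 0.2]
opening: 0.007
clock: 4.8
tool_pos: [0.5047, -0.144, 0.1]
eef_rot: [0.777, 0.63, 0.0, 0.0]
contact_force: [0.6, 0.4, -0.3]
opening: 0.01
```

```bash

python3 -m inch '[[0,0,-0.08,0,0],[0,0,-0.08,0,0]]'
python3 -m inch '[[0,0,-0.06,0,0],[0,0,-0.06,0,0]]'
```

```text
clock: 5.0
tool_pos: [0.5047, -0.144, 0.0962]
eef_rot: [0.777, 0.63, 0.0, 0.0]
contact_force: [0.5, -0.3, 0.8]
opening: 0.006
clock: 5.2
tool_pos: [0.5047, -0.144, 0.0932]
eef_rot: [0.777, 0.63, 0.0, 0.0]
contact_force: [-0.5, -0.0, 1.7]
opening: 0.002
```

```bash
python3 - <<'E'
from h import *
s2,p2=snap("side")
b=cv2.resize(s2["pixels"][195:255,255:315],None,fx=9,fy=9,interpolation=cv2.INTER_CUBIC); cv2.imwrite("pics/h2.png",b[...,::-1]); print(r.get_state()["contact_force"])
E
```

```text
[-0.36624427 -0.62297742  0.6259603 ]
```

View pics/h2.png

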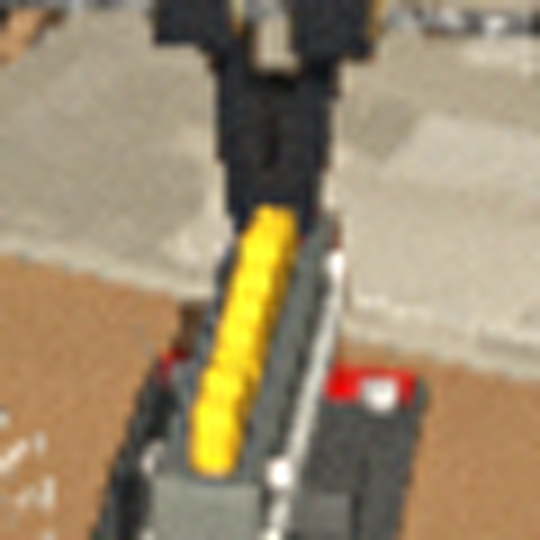

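The tips are seated behind the standing leaf 1 at about (270,215), in line with the row. The force has just started to rise, so I'll finish the press to the stop.

```bash

python3 -m inch '[[0,0,-0.04,0,0],[0,0,0,0,0]]'
python3 -m inch '[[0,0,-0.04,0,0],[0,0,0,0,0]]'
```

```text
clock: 5.45
tool_pos: [0.5046, -0.144, 0.0923]
eef_rot: [0.777, 0.63, 0.0, 0.0]
contact_force: [-0.6, 0.9, 1.8]
opening: 0.003
clock: 5.65
tool_pos: [0.5047, -0.144, 0.092]
eef_rot: [0.777, 0.63, 0.0, 0.0]
contact_force: [-1.4, 1.5, 9.9]
opening: 0.007
```

Leaf 0 hit its stop at a TCP height of 0.092 (tips at 73 mm) with about 10 N. Leaf 1 is next, using the same pattern: up, 14 mm along the row, gently down.

```bash

python3 -m inch '[[0,0,0.3,0,0],[0,0,0.66,0,0],[-0.115,-0.548,0,0,0],[0,0,0,0,0]]'
python3 -m inch '[[0,0,-0.2,0,0],[0,0,-0.2,0,0],[0,0,-0.2,0,0]]'
python3 -m inch '[[0,0,-0.2,0,0],[0,0,-0.1,0,0],[0,0,-0.03,0,0]]'
python3 -m inch '[[0,0,-0.03,0,0],[0,0,0,0,0]]'
```

```text
clock: 6.05
tool_pos: [0.5013, -0.1606, 0.1154]
eef_rot: [0.778, 0.629, -0.0, 0.001]
contact_force: [-0.4, 0.2, -0.4]
opening: 0.008
clock: 6.35
tool_pos: [0.5015, -0.1574, 0.0992]
eef_rot: [0.777, 0.63, -0.0, -0.0]
contact_force: [-0.5, -0.4, 1.9]
opening: 0.004
clock: 6.65
tool_pos: [0.5015, -0.1575, 0.092]
eef_rot: [0.777, 0.63, -0.0, -0.0]
contact_force: [-2.4, 0.7, 9.4]
opening: 0.009
clock: 6.85
tool_pos: [0.5015, -0.1575, 0.092]
eef_rot: [0.777, 0.63, 0.0, -0.0]
contact_force: [-2.1, 0.1, 9.9]
opening: 0.001
```

```bash

for k in 2 3; do echo LEAF $k
python3 -m inch '[[0,0,0.3,0,0],[0,0,0.66,0,0],[-0.06,-0.274,0,0,0],[-0.055,-0.274,0,0,0],[0,0,0,0,0]]' | grep -E "tool_pos|force"
python3 -m inch '[[0,0,0,0,0],[0,0,-0.2,0,0],[0,0,-0.2,0,0],[0,0,-0.2,0,0]]'| grep -E "tool_pos|force"
python3 -m inch '[[0,0,-0.2,0,0],[0,0,-0.1,0,0],[0,0,-0.03,0,0]]'| grep -E "tool_pos|force"
python3 -m inch '[[0,0,-0.03,0,0],[0,0,0,0,0]]'
done
```

```text
LEAF 2
tool_pos: [0.4982, -0.1731, 0.1148]
contact_force: [0.4, 0.0, 0.3]
tool_pos: [0.499, -0.1711, 0.0996]
contact_force: [0.7, 1.0, 1.0]
tool_pos: [0.499, -0.1712, 0.092]
contact_force: [-1.4, 1.3, 8.8]
clock: 8.25
tool_pos: [0.499, -0.1712, 0.092]
eef_rot: [0.777, 0.63, 0.0, 0.0]
contact_force: [-1.4, 1.3, 9.6]
opening: 0.009
LEAF 3
tool_pos: [0.4952, -0.1869, 0.1148]
contact_force: [0.2, -0.8, 0.3]
tool_pos: [0.4962, -0.185, 0.0996]
contact_force: [0.2, -0.9, 1.2]
tool_pos: [0.4962, -0.185, 0.0921]
contact_force: [-1.1, 0.3, 8.6]
clock: 9.65
tool_pos: [0.4961, -0.185, 0.092]
eef_rot: [0.777, 0.63, 0.0, 0.0]
contact_force: [-1.0, 0.3, 8.5]
opening: 0.0
```

The force at 73 mm could also come from the neighbouring leaf that is already home. I'll lift away and check the first four leaves before going on.

```bash

python3 -m inch '[[0,0,0.3,0,0],[0,0,0.7,0,0],[0,0,1,0,0],[0,1,1,0,0],[0,1,0,0,0]]' | grep -E "tool_pos|force"
python3 -m inch '[[0,1,0,0,0],[0,1,0,0,0],[0,1,0,0,0],[0,1,0,0,0],[0,1,0,0,0]]' | grep -E "tool_pos|force"
python3 - <<'E'
from h import *
s,p=snap("top"); s2,p2=snap("side")
a=cv2.resize(s["pixels"][150:205,270:340],None,fx=7,fy=7,interpolation=cv2.INTER_CUBIC)
b=cv2.resize(s2["pixels"][213:255,265:307],None,fx=7,fy=7,interpolation=cv2.INTER_CUBIC); b=cv2.copyMakeBorder(b,0,a.shape[0]-b.shape[0],0,0,0)
cv2.imwrite("pics/h3.png",np.hstack([a,b])[...,::-1])
f=np.array([.5033,-.149]); ax=np.array([-.206,-.9785]); nrm=np.array([-ax[1],ax[0]])
for n,P in(("top",p),("side",p2)):
    d=P[...,:2]-f; t=d@ax*1e3; w=d@nrm*1e3
    print(n,[(int(m.sum()),round(float(np.percentile(P[...,2][m],80)*1e3),1)) if (m:=(abs(t-14*k)<5)&(abs(w)<6)&(P[...,2]>.05)&(P[...,2]<.11)).any() else None for k in range(10)])
E
```

```text
tool_pos: [0.4974, -0.1357, 0.169]
contact_force: [-0.5, -0.2, -0.3]
tool_pos: [0.4957, -0.009, 0.1663]
contact_force: [0.7, -0.7, 0.0]
top [(11, 74.2), (12, 72.8), (9, 73.1), (10, 75.0), (10, 86.4), (11, 85.2), (11, 84.6), (11, 85.1), (13, 83.7), (10, 84.3)]
side [(10, 70.8), (7, 71.5), (2, 71.5), (2, 69.2), (10, 85.5), (8, 85.2), (8, 84.2), (7, 83.1), (13, 84.7), (28, 81.7)]
```

View pics/h3.png

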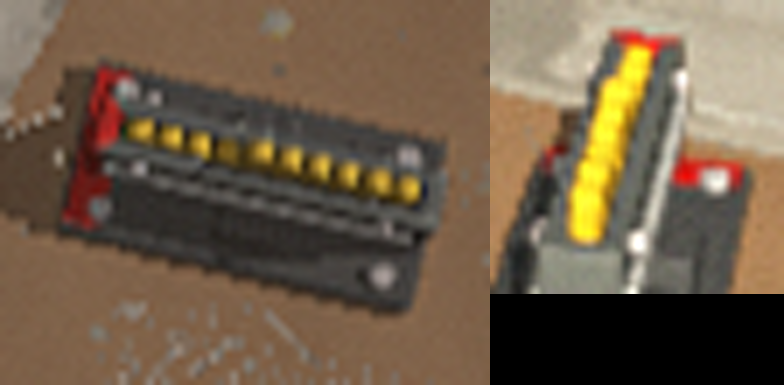

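Leaves 0–3 are down, at about 73 mm, and 4–9 are still standing. In the top crop the gauge hasn't moved: leaf 9 is at (410,188), the same full-image pixel as before. I'll go back for leaf 4.

```bash

python3 -m inch '[[0,-1,0,0,0],[0,-1,0,0,0],[0,-1,0,0,0],[0,-1,0,0,0],[0,-1,0,0,0]]' | grep -E "tool_pos|force"
python3 -m inch '[[0,-1,0,0,0],[-0.06,-1,-0.3,0,0],[-0.055,-0.548,-0.8,0,0],[0,0,-0.8,0,0],[0,0,-0.14,0,0]]' | grep -E "tool_pos|force"
python3 -m inch '[[0,0,0,0,0],[0,0,-0.2,0,0],[0,0,-0.2,0,0],[0,0,-0.2,0,0]]'| grep -E "tool_pos|force"
python3 -m inch '[[0,0,-0.2,0,0],[0,0,-0.1,0,0],[0,0,-0.03,0,0]]'| grep -E "tool_pos|force"
python3 -m inch '[[0,0,-0.03,0,0],[0,0,0,0,0]]'
```

```text
tool_pos: [0.4954, -0.1374, 0.1663]
contact_force: [-0.3, -0.2, -0.4]
tool_pos: [0.4912, -0.2001, 0.1136]
contact_force: [-1.5, -0.6, 0.5]
tool_pos: [0.4938, -0.1988, 0.1006]
contact_force: [0.0, 0.7, 1.5]
tool_pos: [0.4936, -0.1988, 0.0921]
contact_force: [0.2, 0.8, 7.4]
clock: 12.65
tool_pos: [0.4936, -0.1988, 0.0921]
eef_rot: [0.777, 0.63, 0.0, 0.0]
contact_force: [0.1, 0.4, 8.6]
opening: 0.003
```

```bash

for k in 5 6 7 8 9; do echo LEAF $k
python3 -m inch '[[0,0,0.3,0,0],[0,0,0.66,0,0],[-0.06,-0.274,0,0,0],[-0.055,-0.274,0,0,0],[0,0,0,0,0]]' | grep -E "tool_pos|force"
python3 -m inch '[[0,0,0,0,0],[0,0,-0.2,0,0],[0,0,-0.2,0,0],[0,0,-0.2,0,0]]'| grep -E "tool_pos|force"
python3 -m inch '[[0,0,-0.2,0,0],[0,0,-0.1,0,0],[0,0,-0.03,0,0]]'| grep -E "force"
python3 -m inch '[[0,0,-0.03,0,0],[0,0,0,0,0]]'| grep -E "clock|tool_pos|force"
done
```

```text
LEAF 5
tool_pos: [0.4894, -0.2143, 0.1148]
contact_force: [-0.2, -0.2, 0.2]
tool_pos: [0.4903, -0.2122, 0.0996]
contact_force: [-0.8, -0.1, 1.3]
contact_force: [-1.1, 1.3, 8.5]
clock: 14.05
tool_pos: [0.4903, -0.2122, 0.092]
contact_force: [-1.6, 2.3, 9.5]
LEAF 6
tool_pos: [0.4866, -0.228, 0.1148]
contact_force: [-0.5, -0.5, 0.6]
tool_pos: [0.4874, -0.2259, 0.0996]
contact_force: [1.1, -0.1, 1.6]
contact_force: [-0.2, 2.3, 9.6]
clock: 15.45
tool_pos: [0.4875, -0.2259, 0.092]
contact_force: [-1.3, 1.4, 10.2]
LEAF 7
tool_pos: [0.4837, -0.2417, 0.1148]
contact_force: [-0.2, -0.8, 0.8]
tool_pos: [0.4845, -0.2395, 0.0996]
contact_force: [-0.1, 0.1, 2.6]
contact_force: [-1.6, 2.5, 8.5]
clock: 16.85
tool_pos: [0.4845, -0.2396, 0.092]
contact_force: [-1.1, 1.2, 10.0]
LEAF 8
tool_pos: [0.4808, -0.2555, 0.1148]
contact_force: [-0.3, 0.5, -0.3]
tool_pos: [0.4817, -0.2533, 0.0996]
contact_force: [0.3, 0.0, 1.6]
contact_force: [-1.1, 1.8, 8.3]
clock: 18.25
tool_pos: [0.4817, -0.2533, 0.092]
contact_force: [-1.1, 0.6, 9.3]
LEAF 9
tool_pos: [0.4779, -0.2691, 0.1148]
contact_force: [0.9, 0.5, 0.4]
tool_pos: [0.4787, -0.2669, 0.0996]
contact_force: [-0.6, -0.0, 0.6]
contact_force: [-0.7, 1.1, 9.1]
clock: 19.65
tool_pos: [0.4788, -0.267, 0.0921]
contact_force: [-0.8, 1.7, 9.0]
```

All ten are pressed. I'll retreat and check.

```bash

python3 -m inch '[[0,0,0.3,0,0],[0,0,0.7,0,0],[0,0,1,0,0],[0,1,1,0,0],[0,1,0,0,0]]' | grep -E "tool_pos|force"
python3 -m inch '[[0,1,0,0,0],[0,1,0,0,0],[0,1,0,0,0],[0,1,0,0,0],[0,1,0,0,0]]' | grep -E "tool_pos|force"
python3 -m inch '[[0,1,0,0,0],[0,1,0,0,0],[0,1,0,0,0],[0,1,0,0,0],[0,0,0,0,0]]' | grep -E "clock|tool_pos|force"
python3 - <<'E'
from h import *
s,p=snap("top"); s2,p2=snap("side")
a=cv2.resize(s["pixels"][150:205,270:340],None,fx=7,fy=7,interpolation=cv2.INTER_CUBIC)
b=cv2.resize(s2["pixels"][213:255,265:307],None,fx=7,fy=7,interpolation=cv2.INTER_CUBIC); b=cv2.copyMakeBorder(b,0,a.shape[0]-b.shape[0],0,0,0)
cv2.imwrite("pics/h4.png",np.hstack([a,b])[...,::-1])
f=np.array([.5033,-.149]); ax=np.array([-.206,-.9785]); nrm=np.array([-ax[1],ax[0]])
for n,P in(("top",p),("side",p2)):
    d=P[...,:2]-f; t=d@ax*1e3; w=d@nrm*1e3
    print(n,[(int(m.sum()),round(float(np.percentile(P[...,2][m],80)*1e3),1)) if (m:=(abs(t-14*k)<5)&(abs(w)<6)&(P[...,2]>.05)&(P[...,2]<.11)).any() else None for k in range(10)])
E
```

```text
tool_pos: [0.4804, -0.2185, 0.1691]
contact_force: [0.7, 0.4, -0.1]
tool_pos: [0.4788, -0.0914, 0.1664]
contact_force: [0.1, 0.1, 0.5]
clock: 21.15
tool_pos: [0.4789, 0.0116, 0.1663]
contact_force: [0.2, -0.1, -1.0]
top [(11, 71.4), (9, 71.5), (9, 73.0), (9, 73.3), (9, 73.4), (10, 75.6), (11, 74.2), (10, 73.7), (9, 71.8), (9, 72.3)]
side [(10, 70.7), (8, 70.9), (9, 70.8), (11, 70.9), (12, 71.4), (10, 71.3), (9, 71.1), (12, 71.5), (13, 71.0), (16, 70.7)]
```

View pics/h4.png

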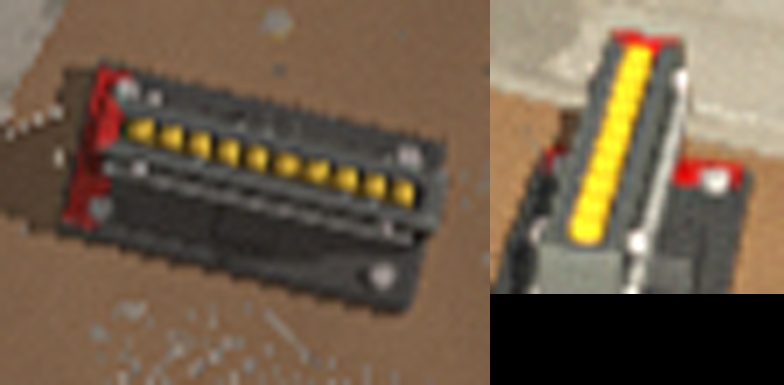

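All ten leaves are level in both views (top crop from (140,130) to (405,192)), the gauge outline hasn't moved, and the arm is clear. Handing in.

```bash
python3 -c "
from plant import r
print(r.finish_job(), r.get_state()['clock'])"
```

```text
the job is handed in; nothing more can be done
the job is handed in; nothing more can be done
```

I pressed all ten leaves home one at a time, in order from the red end to the grey end, and handed the job in at about 21 s. I used closed fingertips, lifting clear between leaves and pressing each to its stop with about 8.5–10 N.

- **Leaf heights:** the tips reached 72–73 mm above the table on every leaf, which is the home height. After retreating, both cameras showed a level row: about 71–76 mm by the top camera and 71 mm by the side camera, against 73 mm nominal. That spread is depth noise and calibration error.
- **Order:** a check after leaf 3 showed leaves 0–3 down and 4–9 still standing.
- **Gauge:** it hadn't visibly moved in the before and after crops. Sideways force stayed under about 3 N in the readings.
- **Not checked:** I didn't re-measure the bystander objects. The arm never went near them at low height. No check failed.

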